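# Set the viewer's filter lever to its third click

### The arm

A 6-joint arm with a two-finger parallel gripper is mounted at the origin on the work surface. World frame = base frame: x ahead of the robot, y to its left, z up, the work surface at z = 0. Lengths are in m, angles in degrees, forces in N, time in s.
With the tool pointing down it reaches from about 0.35 to 0.725 m from the base axis. Payload 4.3 kg.
Tool frame: the origin (TCP) lies midway between the tips of the shut fingers; the grasp point (between the pads) lies 19 mm behind it; z points along the fingers, y is the line along which they close (so a half turn about z gives the same grasp; the last joint's range is limited). The gripper opens to 85 mm and grips with 20 to 120 N. Pads are 22 mm wide; open, the fingers measure 114 mm over their backs; the gripper's body (76 mm by 85 mm) begins 54 mm behind the grasp point. The pads swing forward as they close: fully open they stand 13 mm farther back than shut.
Start: joints at [70.399, 21.618, 4.641, 73.018, 0, 83.68], TCP at [0.132, 0.56, 0.231] pointing down, gripper open.
Joint ranges: [-156.06, 156.06], [-48.1, 94.91], [-58.44, 69.94], [-101.28, 121.22], [-78.64, 73.56], [-180, 180]. Speed limits (degrees/s): [147.25, 147.25, 180, 180, 180, 180].

### API

Orientations are given as [roll, pitch, yaw] about the fixed x, y, z axes, in that order (R = Rz(yaw) Ry(pitch) Rx(roll)).
In Python, from plant import monitor, imaging, job_done gives the robot as it stands. The module is installed in compiled form; this text tells all that it offers.
- The arm moves only by the tool play_rows, never from a script. Its argument "commands" is one flat list of numbers, 4 for each row, row after row: the shift along the world's x, y, z in mm, then the turn about the world's z in rad. A call has 1 to 10 rows; each row shifts and turns the commanded pose from where the row before left it; what a row does not reach is not made up. A row lasts 1/8 s, in which the tool goes at most 62.5 mm and 10.7 degrees, less where a joint would pass 70% of its speed; a pose out of reach is approached as far as the arm can. A call is refused whole if a number of a shift passes 62.5 or a number of a turn 0.188, either way. A call with a gripper value outside its range is refused whole. "fingers" is the opening, from 0 (shut) to 1 (fully open), set as the call begins (left out, the last holds). The fingers move at their own pace and stop on an object; the grip force is fixed at half the most. Time passes only in rows, so rows that do not move let the fingers close. It gives the time, the measured TCP pose, the force, the opening and the grip force at its end, in the units of the state.
- monitor.state(): the state, without advancing time (a new reading comes with each control period).
- imaging.grab_frame(name): name is "scene" or "top" or "wrist"; returns a dict with "img" (420x560x3 uint8, blue, green, red), "z_map" (420x560 float32, m along the optical axis (not along the pixel's ray), 0 where there is no reading), "fx", "fy", "cx", "cy" (pixels), "world_to_cam" (4x4, takes a point from world to camera coordinates). Camera axes: x right, y up, looking along -z (the intrinsics and any distortion apply to the point x, -y, -z); pixel columns grow to the right and rows downward; lengths in m; the calibration is good to about 2 mm. A picture is of the moment at which its call begins.
- job_done(): hands the job in; it is judged then, once.
The state is a dict: "t": time; "joint_pos": joint angles; "qvel": joint speeds; "effort": joint torques, N m; "tcp_pos": TCP position; "tcp_rot": TCP orientation; "force": force on the tool from outside, world axes, zero at the start; "torque": the same for the moment, N m; "width": opening from 0.0 (shut) to 1.0 (fully open); "gripper_force": force on a finger pad.
Only numpy, scipy, OpenCV 4.12 (cv2) and the standard library are available. Lean on these libraries where they do the work, as an engineer would, in place of code of your own. Each camera call takes 0.05 s, during which the arm holds its last target. There are 200 camera calls.

### The job

On the fluorescence viewer, push the filter lever back to its home stop, without ramming it, then push it out click by click and leave it resting in the third click from the stop; never run it on past the third click. Only push the lever with a fingertip or the outside of the fingers, first on one face and then on the other, do not pinch it, and leave everything else where it stands.

Things in the scene. Friction and masses are not known exactly. Their poses are not given: they have to be found in the camera images.
- viewer: fixed white instrument, 240 x 300 mm in its x and y, flat deck 70 mm above the table, front (-x) turned to the robot within 0.4 rad. Origin: centre of its underside; z up. The lever's slot runs along its y at x = -50 mm on the deck, in an aluminium scale plate whose five lines, longer towards +y, mark the five clicks. Home is the -y end of the slot
- hood_top (a point): centre of the top of the grey viewing hood with amber window that stands behind the slot: 75 x 220 mm in the viewer's x and y, 125 mm above the table; viewer's x = 68, y = 0 mm
- home_block (a point): top centre of the low aluminium end block that marks the home end of the slot: 48 x 10 mm in the viewer's x and y, 6 mm above the deck; viewer's x = -50, y = -66 mm
- lever (a joint): travel of the filter lever along the viewer's +y, in m: 0 at the home stop, where it also rests; clicks (detents) 1 to 5 at 0.014, 0.028, 0.042, 0.056, 0.070. Leaving each takes about 5 to 8 N, less and less up to the crest 7 mm on; 1 to 3 mm past the crest it snaps into the next click by itself and stays. It starts near click 1 or 2
- lever_tip (a point): centre of the top of the black upright lever paddle, 112 mm above the table. Paddle: 30 mm along the viewer's x, 12 mm thick along y (the travel), free on both sides down to 2 mm above the deck. At the home stop this point is at x = -50, y = -35 mm in the viewer's frame; it moves with the lever
- lever_home_face: the half of the paddle on the home (-y) side, a 30 x 6 x 34 mm plate that is part of the lever; origin at the centre of its underside. Pushed to drive the lever out. Touching both halves at once counts as pinching (more than 1 N on each)
- lever_out_face: the half of the paddle on the +y side, like the other; pushed to drive the lever home
- vial_a: loose small clear vial with white cap, 24 mm across, 42 mm tall, on the viewer's deck about 120 mm to -y of the viewer's middle, in line with the slot; bystander. Origin: centre of its underside, as for all bystanders
- vial_b: vial like the other on the deck about 120 mm to +y, bystander
- tube_rack: loose red rack of small capped tubes, 120 x 220 x 47 mm, on the table left of the viewer, bystander
- bottle_a: white plastic bottle, 68 mm across, 165 mm tall, at the right of the table, bystander
- bottle_b: white plastic bottle like the other, bystander
- pipette: green pipette lying on the table right of the viewer, about 240 mm long and 26 mm high, bystander
- calculator: grey pocket calculator 140 x 75 x 16 mm lying at the left, bystander

How it is judged:
By the outcome, as a careful person would: the job done as asked, in the order asked, and still so for the second after the job is handed in, with the robot touching nothing.
It also fails if it takes over 48 s, if anything falls off the work surface, if the arm or the gripper's body presses on something with over 40 N, if the wrist force passes 120 N, or if a joint passes its speed limit or range.

## Working session

There is one attempt and no reset: what is moved stays moved. The work goes in short steps, Python scripts to look and compute and a tool call to move; the robot and the scene stay as the last step left them, time stands still between calls to the robot, and variables do not carry over. Pictures are saved under pics/ and viewed, at most 10 in all, crops included, and the job is handed in when it is done.

Besides the shell and the picture viewer there is one more tool, called after "Emit:" as name(argument=value, ...) on one line, values as JSON. play_rows: Moves the arm, as the interface text tells. Its arguments: {"type":"object","properties":{"commands":{"type":"array"},"fingers":{"type":"number"}},"required":["commands"]}

```bash
mkdir -p pics; cat > h.py <<'E'
import numpy as np, cv2
from plant import monitor, imaging, job_done
def grab(n):
    f=imaging.grab_frame(n); return f
def cloud(f):
    z=f["z_map"]; v,u=np.indices(z.shape)
    p=np.stack([(u-f["cx"])/f["fx"]*z,-(v-f["cy"])/f["fy"]*z,-z,np.ones_like(z)],-1)
    return (p@np.linalg.inv(f["world_to_cam"]).T)[...,:3]
E
python3 - <<'E'
from h import *
print(monitor.state())
for n in("scene","top"):
    f=grab(n); cv2.imwrite(f"pics/{n}0.png",f["img"]); np.save(f"{n}0.npy",cloud(f)); print({k:v for k,v in f.items() if k not in("img","z_map")})
E
```

```text
{'t': 0.0, 'joint_pos': array([7.03991066e+01, 2.16625889e+01, 4.56180670e+00, 7.30181240e+01,
       6.79719697e-04, 8.36809986e+01]), 'qvel': array([-0.00769162,  0.00118676,  0.00575572,  0.00729649, -0.09907387,
       -0.04220285]), 'effort': array([ 1.38868108e-04, -4.63605738e+01,  2.69875073e+01,  2.07607500e-02,
       -1.67429853e-04,  6.51846321e-06]), 'tcp_pos': array([0.13186127, 0.55899477, 0.23034637]), 'tcp_rot': array([-1.79881891e+02, -1.37628685e-02,  1.66718093e+02]), 'force': array([-0.49918513,  0.49149248,  0.83101457]), 'torque': array([0.03213606, 0.03419965, 0.02924538]), 'gripper_force': 0.0, 'width': 1.002786769869714}
{'fx': 529.7966277003146, 'fy': 529.7966277003146, 'cx': 285.06722063012575, 'cy': 209.33023230512646, 'world_to_cam': array([[-0.27416899,  0.96145366,  0.02093371,  0.15597581],
       [-0.59956739, -0.18791149,  0.7779513 ,  0.28405397],
       [ 0.75189781,  0.20073895,  0.62797576, -2.27113076],
       [ 0.        ,  0.        ,  0.        ,  1.        ]])}
{'fx': 448.82245193045077, 'fy': 448.82245193045077, 'cx': 280.153317587276, 'cy': 212.491174462129, 'world_to_cam': array([[ 2.72615465e-02, -9.99628282e-01, -3.26324214e-04,
        -2.56920122e-02],
       [ 9.92516260e-01,  2.70287153e-02,  1.19083681e-01,
        -6.26905786e-01],
       [-1.19030595e-01, -3.57028738e-03,  9.92884168e-01,
        -1.78066131e+00],
       [ 0.00000000e+00,  0.00000000e+00,  0.00000000e+00,
         1.00000000e+00]])}
```

View pics/top0.png

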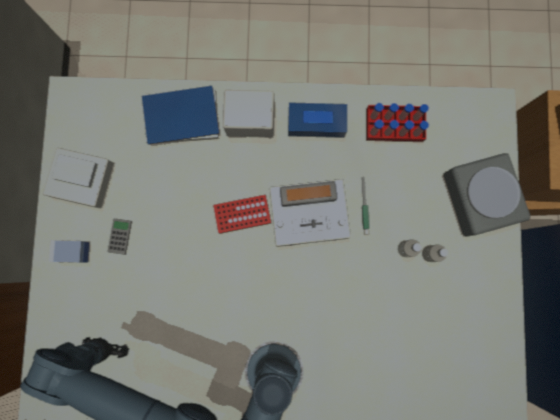

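View pics/scene0.png

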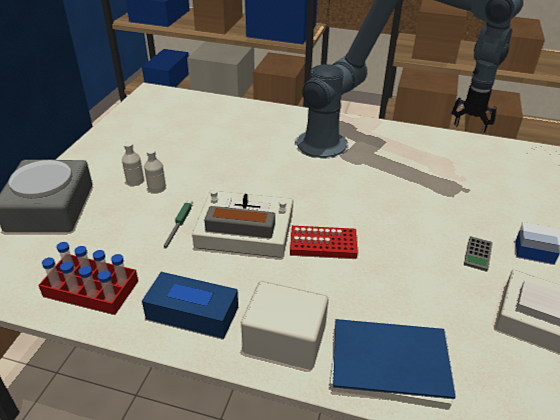

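The top picture shows the viewer centred near (310,213), with the hood at (308,193), the lever at (312,223), and the rack to its left. The scene picture agrees. Next I fit the viewer's pose.

```bash
python3 - <<'E'
from h import *
c=np.load("top0.npy")[170:255,262:358].reshape(-1,3)
d=c[(c[:,2]>.055)&(c[:,2]<.2)]
r=cv2.minAreaRect((d[:,:2]*1000).astype(np.float32)); print(r)
dk=d[d[:,2]<.08]; print("deck z",np.median(dk[:,2]))
h=d[(d[:,2]>.118)&(d[:,2]<.135)]; print("hood",len(h),cv2.minAreaRect((h[:,:2]*1000).astype(np.float32)),np.median(h[:,2]))
m=d[(d[:,2]>.085)&(d[:,2]<.117)];print(np.round(m,3)[::3])
E
```

```text
((627.6348266601562, -110.77046203613281), (242.18101501464844, 332.0469055175781), 7.956184387207031)
deck z 0.06898760459111719
hood 960 ((661.1535034179688, -113.42430114746094), (148.64096069335938, 240.40431213378906), 11.075262069702148) 0.1244501483739161
[[ 0.748 -0.208  0.114]
 [ 0.743 -0.193  0.114]
 [ 0.739 -0.212  0.117]
 [ 0.734 -0.142  0.116]
 [ 0.731 -0.181  0.116]
 [ 0.724 -0.033  0.109]
 [ 0.719 -0.037  0.116]
 [ 0.715 -0.021  0.116]
 [ 0.716 -0.212  0.116]
 [ 0.711 -0.162  0.112]
 [ 0.704 -0.193  0.115]
 [ 0.692 -0.197  0.116]
 [ 0.685 -0.096  0.116]
 [ 0.684 -0.193  0.116]
 [ 0.675 -0.159  0.113]
 [ 0.672 -0.19   0.114]
 [ 0.674 -0.21   0.107]
 [ 0.674 -0.222  0.104]
 [ 0.667 -0.132  0.11 ]
 [ 0.668 -0.174  0.114]
 [ 0.669 -0.186  0.109]
 [ 0.672 -0.2    0.091]
 [ 0.662 -0.104  0.116]
 [ 0.662 -0.12   0.117]
 [ 0.664 -0.148  0.107]
 [ 0.666 -0.16   0.098]
 [ 0.668 -0.177  0.086]
 [ 0.657 -0.085  0.115]
 [ 0.659 -0.105  0.108]
 [ 0.66  -0.117  0.099]
 [ 0.662 -0.129  0.088]
 [ 0.651 -0.015  0.115]
 [ 0.653 -0.05   0.114]
 [ 0.655 -0.078  0.102]
 [ 0.656 -0.09   0.095]
 [ 0.657 -0.102  0.089]
 [ 0.648 -0.027  0.111]
 [ 0.649 -0.039  0.108]
 [ 0.651 -0.051  0.096]
 [ 0.653 -0.063  0.088]
 [ 0.646 -0.023  0.099]
 [ 0.596 -0.14   0.116]
 [ 0.599 -0.252  0.117]
 [ 0.593 -0.141  0.113]
 [ 0.596 -0.25   0.109]
 [ 0.585 -0.009  0.112]
 [ 0.589 -0.137  0.111]
 [ 0.592 -0.238  0.111]
 [ 0.592 -0.249  0.112]
 [ 0.593 -0.262  0.107]
 [ 0.581 -0.009  0.111]
 [ 0.585 -0.134  0.107]
 [ 0.585 -0.145  0.112]
 [ 0.588 -0.245  0.114]
 [ 0.588 -0.257  0.111]
 [ 0.577 -0.006  0.112]
 [ 0.582 -0.134  0.102]
 [ 0.581 -0.145  0.113]
 [ 0.584 -0.245  0.112]
 [ 0.584 -0.257  0.114]
 [ 0.574 -0.006  0.107]
 [ 0.574 -0.017  0.109]
 [ 0.577 -0.145  0.112]
 [ 0.58  -0.246  0.108]
 [ 0.57  -0.002  0.109]
 [ 0.57  -0.013  0.113]
 [ 0.573 -0.141  0.114]
 [ 0.566 -0.014  0.115]
 [ 0.569 -0.141  0.111]
 [ 0.567 -0.142  0.097]]
```

Emit:
play_rows(commands=[50,-50,15,0.05,50,-50,15,0.05,50,-50,15,0.05,50,-50,15,0.05,50,-50,15,0.05,40,-50,10,0.05,40,-50,10,0.05,20,-50,0,0,10,-50,0,0,0,-50,0,0], fingers=0)

```text
t: 1.35
tcp_pos: [0.4557, 0.0952, 0.3148]
tcp_rot: [180.0, -0.0, -173.3]
force: [1.0, -0.2, -0.2]
width: 0.0
gripper_force: 0.0
```

Emit:
play_rows(commands=[0,-50,0,0,0,-50,0,0,0,-50,0,0,0,-30,0,0,0,0,0,0])

```text
t: 1.98
tcp_pos: [0.4551, -0.0845, 0.3149]
tcp_rot: [180.0, -0.1, -173.4]
force: [-0.0, 0.2, 0.1]
width: 0.001
gripper_force: 0.0
```

```bash
python3 - <<'E'
from h import *
f=grab("wrist"); cv2.imwrite("pics/w1.png",f["img"]); np.save("w1.npy",cloud(f)); np.save("w1f.npy",f,allow_pickle=True)
print(f["fx"],np.linalg.inv(f["world_to_cam"])); s=monitor.state(); print(s["t"],s["tcp_pos"],s["tcp_rot"],s["force"],s["joint_pos"])
E
```

```text
331.75983699786525 [[-1.14046811e-01 -9.59494393e-01 -2.57611791e-01  3.91877931e-01]
 [ 9.93475093e-01 -1.09949912e-01 -3.03027370e-02 -9.24494078e-02]
 [ 7.50912642e-04 -2.59386828e-01  9.65773218e-01  4.56994018e-01]
 [ 0.00000000e+00  0.00000000e+00  0.00000000e+00  1.00000000e+00]]
2.025 [ 0.45506255 -0.08327942  0.31502552] [ 1.79936730e+02 -4.90734580e-02 -1.73339072e+02] [0.50862547 1.01142796 0.64527236] [-1.82600390e+01  7.91811237e+00 -1.20485698e+00  8.09481947e+01
  3.67007940e-02 -2.49209626e+01]
```

View pics/w1.png

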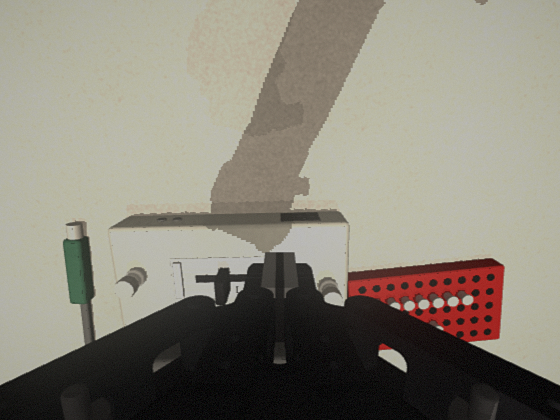

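The wrist view shows the viewer's front edge at row 220, the lever at (222,285) and vials at (130,280) and (330,285), partly hidden by the fingers. I'll move forward for a clear view.

Emit:
play_rows(commands=[40,0,0,0,40,5,0,0,0,0,0,0,0,0,0,0])

```text
t: 2.52
tcp_pos: [0.5348, -0.0768, 0.3152]
tcp_rot: [180.0, -0.1, -173.1]
force: [0.0, -0.2, -0.0]
width: 0.005
gripper_force: 0.0
```

```bash
python3 - <<'E'
from h import *
f=grab("wrist"); np.save("w2f.npy",f,allow_pickle=True); np.save("w2.npy",cloud(f))
cv2.imwrite("pics/w2.png",cv2.resize(f["img"][100:380,60:400],None,fx=2,fy=2,interpolation=cv2.INTER_CUBIC))
E
```

```text
(no output)
```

View pics/w2.png

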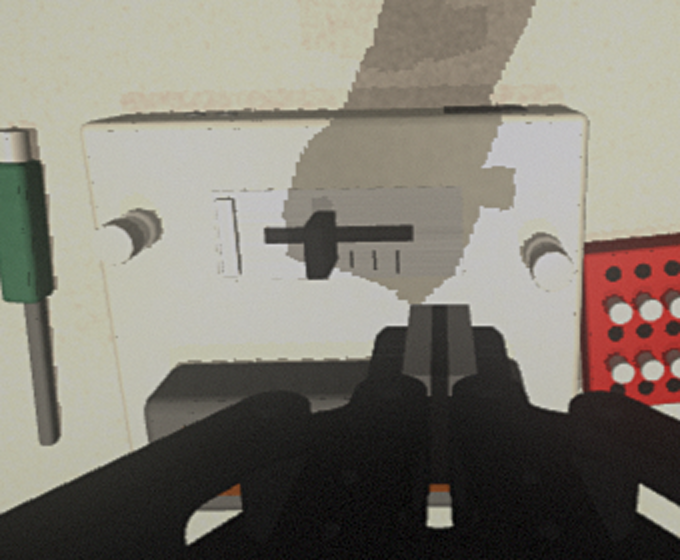

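The crop shows the lever paddle top at crop (320,240), visible scale lines at x≈352, 375 and 398, the home block at (228,235), the slot from 264 to 413, and front deck corners at (85,123) and (587,115). Two lines are hidden, so the lever is near click 2. Next I compute the pose.

```bash
cat >> h.py <<'E'
def onz(f,u,v,z):
    M=np.linalg.inv(f["world_to_cam"]); d=M[:3,:3]@np.array([(u-f["cx"])/f["fx"],-(v-f["cy"])/f["fy"],-1]); o=M[:3,3]
    return o+d*(z-o[2])/d[2]
E
python3 - <<'E'
from h import *
f=np.load("w2f.npy",allow_pickle=True).item(); c=np.load("w2.npy")
P=lambda x,y,z:np.round(onz(f,60+x/2,100+y/2,z)*1000,1)[:2]
for n,a in dict(FL=(85,125,.07),FR=(587,118,.07),s0=(264,235,.0705),s1=(413,233,.0705),l3=(352,261,.0705),l4=(375,261,.0705),l5=(398,261,.0705),blk=(231,236,.076),levtopL=(306,240,.112),levtopR=(335,240,.112),plateL=(213,190,.0705),plateR=(463,187,.0705)).items(): print(n,P(*a))
z=c[...,2]; reg=np.zeros(z.shape,bool); reg[200:243,200:240]=1
m=reg&(z>.09)&(z<.125); q=c[m]; print(len(q),np.percentile(q,[0,50,100],axis=0)); t=q[q[:,2]>.107];print(len(t),cv2.minAreaRect((t[:,:2]*1000).astype(np.float32)))
# vials
for sl in (np.s_[200:236,100:145],np.s_[210:245,315:350]):
    q=c[sl].reshape(-1,3); q=q[(q[:,2]>.105)&(q[:,2]<.125)]; print("vial",len(q),q.mean(0))
E
```

```text
FL [ 537.2 -283.3]
FR [498.5   5. ]
s0 [ 590.9 -176.8]
s1 [578.9 -87.4]
l3 [ 601.  -122.5]
l4 [ 599.3 -108.5]
l5 [597.6 -94.6]
blk [ 592.2 -195. ]
levtopL [ 578.2 -144.2]
levtopR [ 576.3 -128.6]
plateL [ 566.7 -208.3]
plateR [547.2 -61. ]
413 [[ 0.56989578 -0.14752095  0.09019042]
 [ 0.58282864 -0.13787884  0.11084571]
 [ 0.60009853 -0.13144361  0.11402135]]
296 ((585.1114501953125, -139.2642364501953), (29.699060440063477, 11.849931716918945), 7.683096408843994)
vial 390 [ 0.59227437 -0.24790619  0.11093349]
vial 351 [ 0.578842   -0.00933098  0.11122667]
```

Emit:
play_rows(commands=[22,-16,0,0.013,22,-15,0,0,0,0,-45,0,0,0,-50,0,0,0,-50,0,0,0,-40,0,0,0,-25,0,0,0,-15,0,0,0,0,0,0,0,0,0])

```text
t: 3.82
tcp_pos: [0.5803, -0.1092, 0.092]
tcp_rot: [-179.9, 0.1, -172.5]
force: [0.3, -0.4, 0.3]
width: 0.003
gripper_force: 0.0
```

```bash
cat >> h.py <<'E'
EY=np.array([-.1333,.991]); EX=np.array([.991,.1333])
def rep(tag=None):
    s=monitor.state(); p=s["tcp_pos"][:2]*1000
    print("t",round(s["t"],2),"s",round(EY@p,1),"tt",round(EX@p,1),"z",s["tcp_pos"][2].round(4),"Fs",round(float(EY@s["force"][:2]),1),s["force"].round(1))
    f=grab("wrist"); c=cloud(f); z=c[...,2]
    if tag: cv2.imwrite(f"pics/{tag}.png",f["img"])
    g=grab("top"); c=cloud(g); q=c[215:235,295:330].reshape(-1,3); q=q[(q[:,2]>.095)&(q[:,2]<.118)]*1000
    if len(q): print("top pts s",np.round(np.sort(q[:,:2]@EY)[[0,len(q)//2,-1]],1),len(q))
E
python3 -c "
from h import *
rep('w3')"
```

```text
t 3.83 s -185.6 tt 560.5 z 0.092 Fs -0.4 [ 0.3 -0.4  0.3]
```

View pics/w3.png

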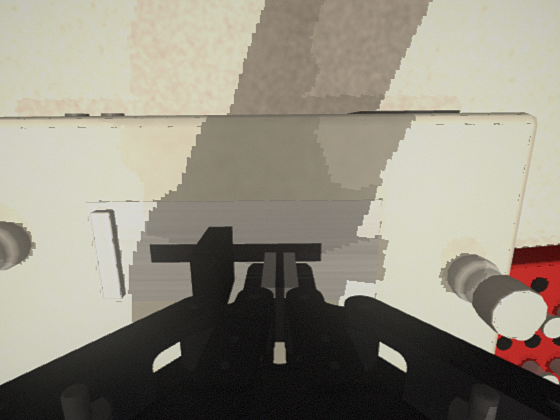

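The lever paddle is at (215,255), and the finger tips are at columns 263–297 on its +y side with a clear gap. Next I close in.

Emit:
play_rows(commands=[6,0.8,0,0,0.5,-4,0,0,0.5,-4,0,0,0,0,0,0])

```text
t: 4.42
tcp_pos: [0.5864, -0.1166, 0.0904]
tcp_rot: [180.0, -0.0, -172.5]
force: [1.1, -0.9, -0.2]
width: 0.001
gripper_force: 0.0
```

```bash
cat >> h.py <<'E'
def lev():
    s=monitor.state(); p=s["tcp_pos"][:2]*1000
    c=cloud(grab("wrist"))[190:330,60:400].reshape(-1,3)*1000; t=c[:,:2]@EX; ss=c[:,:2]@EY
    m=(c[:,2]>84)&(c[:,2]<115)&(t>540)&(t<551)&(ss<-180)&(ss>-262)
    q=np.sort(ss[m]); e=np.percentile(q,[2,50,98]) if len(q)>5 else [np.nan]*3
    print("t",round(s["t"],2),"TCPs",round(EY@p,1),"tt",round(EX@p,1),"z",s["tcp_pos"][2].round(4),"Fs",round(float(EY@s["force"][:2]),1),s["force"].round(1),"| lever edges",np.round(e,1),len(q),"pos~",round(244+(e[0]+e[2])/2,1))
E
python3 -c "
from h import *
lev()"
```

```text
t 4.42 TCPs -193.7 tt 565.6 z 0.0904 Fs -1.0 [ 1.1 -0.9 -0.2] | lever edges [-222.  -215.8 -210.4] 962 pos~ 27.8
```

Emit:
play_rows(commands=[0.2,-1.5,0,0,0.2,-1.5,0,0,0.2,-1.5,0,0,0.2,-1.5,0,0,0,0,0,0])

```text
t: 5.1
tcp_pos: [0.5868, -0.1202, 0.0904]
tcp_rot: [179.8, 0.0, -172.4]
force: [-0.8, 6.4, 1.7]
width: -0.003
gripper_force: 3.1
```

Emit:
play_rows(commands=[0.1,-1,0,0,0.1,-1,0,0,0.1,-1,0,0,0,0,0,0])

```text
t: 5.6
tcp_pos: [0.5874, -0.1244, 0.0904]
tcp_rot: [179.9, 0.0, -172.4]
force: [0.4, 4.1, 1.7]
width: 0.001
gripper_force: 1.8
```

```bash
python3 -c "
from h import *
lev()"
```

```text
t 5.6 TCPs -201.6 tt 565.6 z 0.0904 Fs 4.0 [0.4 4.1 1.7] | lever edges [-227.5 -221.3 -215.8] 952 pos~ 22.4
```

Emit:
play_rows(commands=[0.1,-1,0,0,0.1,-1,0,0,0.1,-1,0,0,0.1,-1,0,0,0,0,0,0])

```text
t: 6.28
tcp_pos: [0.5879, -0.1296, 0.0905]
tcp_rot: [-180.0, -0.0, -172.5]
force: [-0.7, 0.2, -0.3]
width: 0.003
gripper_force: 0.0
```

```bash
python3 -c "
from h import *
lev()"
```

```text
t 6.28 TCPs -206.8 tt 565.4 z 0.0905 Fs 0.3 [-0.7  0.2 -0.3] | lever edges [-236.1 -229.8 -224.4] 960 pos~ 13.8
```

Emit:
play_rows(commands=[0.2,-1.5,0,0,0.2,-1.5,0,0,0.2,-1.5,0,0,0.2,-1,0,0,0.1,-1,0,0,0.1,-1,0,0,0.1,-1,0,0,0,0,0,0])

```text
t: 7.32
tcp_pos: [0.5889, -0.1361, 0.0905]
tcp_rot: [179.8, 0.0, -172.4]
force: [-0.9, 4.7, 1.2]
width: 0.003
gripper_force: 2.4
```

Emit:
play_rows(commands=[0.1,-1,0,0,0.1,-1,0,0,0.1,-1,0,0,0.1,-1,0,0,0,0,0,0])

```text
t: 7.95
tcp_pos: [0.5894, -0.1425, 0.0904]
tcp_rot: [-179.9, -0.0, -172.5]
force: [0.5, 0.4, 0.6]
width: 0.001
gripper_force: 0.0
```

```bash
python3 -c "
from h import *
lev()"
```

```text
t 7.95 TCPs -219.8 tt 565.1 z 0.0904 Fs 0.4 [0.5 0.4 0.6] | lever edges [-249.9 -243.7 -238.3] 954 pos~ -0.1
```

Emit:
play_rows(commands=[0.1,-1,0,0,0.1,-1,0,0,0.1,-0.8,0,0,0.1,-0.8,0,0,0,-0.5,0,0,0,0,0,0])

```text
t: 8.75
tcp_pos: [0.5898, -0.1458, 0.0905]
tcp_rot: [180.0, 0.0, -172.5]
force: [-0.6, -0.1, -0.4]
width: 0.001
gripper_force: 0.0
```

```bash
python3 -c "
from h import *
lev()"
```

```text
t 8.75 TCPs -223.1 tt 565.1 z 0.0905 Fs 0.0 [-0.6 -0.1 -0.4] | lever edges [-250.  -243.9 -238.3] 939 pos~ -0.2
```

Emit:
play_rows(commands=[0.1,-0.7,0,0,0.1,-0.7,0,0,0,0,0,0])

```text
t: 9.18
tcp_pos: [0.5899, -0.1467, 0.0905]
tcp_rot: [179.9, 0.0, -172.5]
force: [-0.1, 1.8, 1.1]
width: 0.001
gripper_force: 0.9
```

Emit:
play_rows(commands=[0.1,-0.7,0,0,0,0,0,0])

```text
t: 9.43
tcp_pos: [0.5899, -0.1469, 0.0904]
tcp_rot: [179.9, 0.0, -172.5]
force: [0.4, 5.1, 1.6]
width: -0.001
gripper_force: 2.5
```

```bash
python3 -c "
from h import *
lev()"
```

```text
t 9.43 TCPs -224.3 tt 565.1 z 0.0904 Fs 5.0 [0.4 5.1 1.6] | lever edges [-250.  -243.8 -238.4] 939 pos~ -0.2
```

Emit:
play_rows(commands=[-0.7,5,0,0,-2,15,0,0,0,0,30,0,0,0,30,0,4.6,-35,0,0,4.7,-34.5,0,0,0,0,0,0])

```text
t: 10.35
tcp_pos: [0.597, -0.1992, 0.1504]
tcp_rot: [-179.9, 0.0, -172.6]
force: [-0.1, -0.0, -0.9]
width: -0.002
gripper_force: 0.0
```

```bash
python3 -c "
from h import *
lev()"
```

```text
t 10.35 TCPs -277.0 tt 565.1 z 0.1504 Fs -0.0 [-0.1 -0.  -0.9] | lever edges [-250.3 -245.1 -238.5] 389 pos~ -0.4
```

Emit:
play_rows(commands=[-0.4,3,0,0,0,0,-25,0,0,0,-20,0,0,0,-15,0,0,0,0,0])

```text
t: 11.02
tcp_pos: [0.5952, -0.1931, 0.0892]
tcp_rot: [179.9, -0.1, -172.4]
force: [-0.1, -0.9, 0.2]
width: 0.001
gripper_force: 0.0
```

```bash
python3 -c "
from h import *
lev()
cv2.imwrite('pics/w4.png',grab('wrist')['img'])"
```

```text
t 11.03 TCPs -270.7 tt 564.1 z 0.0892 Fs -0.9 [-0.1 -0.9  0.2] | lever edges [-250.4 -245.  -238.7] 997 pos~ -0.5
```

View pics/w4.png

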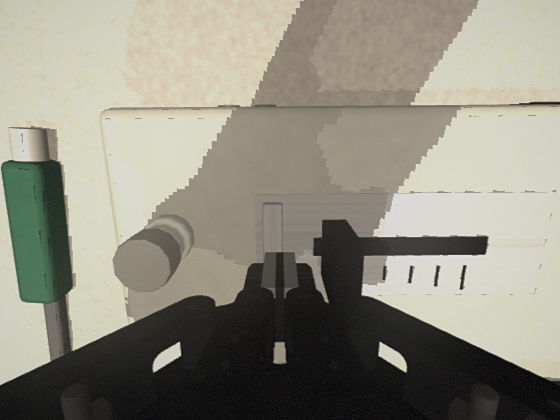

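The view shows the lever at home at (340,255). The fingers are on its home side at columns 263–297, and the vial at (155,260) is untouched. Next I push outwards.

Emit:
play_rows(commands=[-0.2,1.5,0,0,-0.2,1.5,0,0,-0.2,1.5,0,0,-0.1,1,0,0,-0.1,1,0,0,0,0,0,0])

```text
t: 11.88
tcp_pos: [0.5955, -0.1878, 0.0904]
tcp_rot: [180.0, -0.0, -172.5]
force: [1.2, 0.1, 0.8]
width: -0.004
gripper_force: 0.0
```

Emit:
play_rows(commands=[-0.1,1,0,0,-0.1,1,0,0,-0.1,1,0,0,-0.1,1,0,0,0,0,0,0])

```text
t: 12.5
tcp_pos: [0.5953, -0.1853, 0.0905]
tcp_rot: [-179.8, -0.0, -172.5]
force: [0.6, -5.0, -1.7]
width: -0.001
gripper_force: 2.6
```

```bash
python3 -c "
from h import *
lev()"
```

```text
t 12.5 TCPs -263.0 tt 565.2 z 0.0905 Fs -5.1 [ 0.6 -5.  -1.7] | lever edges [-250.1 -244.5 -238.4] 934 pos~ -0.2
```

Emit:
play_rows(commands=[-0.1,1,0,0,-0.1,1,0,0,-0.2,1,0,0,-0.1,1,0,0,-0.1,1,0,0,0,0,0,0])

```text
t: 13.3
tcp_pos: [0.5943, -0.1786, 0.0904]
tcp_rot: [180.0, -0.0, -172.5]
force: [-0.7, -1.6, -0.7]
width: -0.001
gripper_force: 0.9
```

```bash
python3 -c "
from h import *
lev()"
```

```text
t 13.3 TCPs -256.3 tt 565.2 z 0.0904 Fs -1.5 [-0.7 -1.6 -0.7] | lever edges [-243.2 -237.8 -231.6] 935 pos~ 6.6
```

Emit:
play_rows(commands=[-0.1,0.8,0,0,-0.1,0.8,0,0,-0.1,0.8,0,0,0,0,0,0])

```text
t: 13.85
tcp_pos: [0.5943, -0.176, 0.0905]
tcp_rot: [180.0, 0.0, -172.5]
force: [0.5, -1.1, 0.1]
width: 0.001
gripper_force: 0.0
```

```bash
python3 -c "
from h import *
lev()"
```

```text
t 13.85 TCPs -253.6 tt 565.5 z 0.0905 Fs -1.1 [ 0.5 -1.1  0.1] | lever edges [-236.4 -231.  -224.8] 958 pos~ 13.4
```

Emit:
play_rows(commands=[-0.2,1.5,0,0,-0.2,1.5,0,0,-0.1,1,0,0,-0.1,1,0,0,-0.1,1,0,0,-0.1,1,0,0,-0.1,1,0,0,-0.1,1,0,0,-0.1,1,0,0,0,0,0,0])

```text
t: 15.15
tcp_pos: [0.5931, -0.1676, 0.0905]
tcp_rot: [-179.9, -0.0, -172.5]
force: [0.1, -5.2, -0.9]
width: 0.003
gripper_force: 2.3
```

```bash
python3 -c "
from h import *
lev()"
```

```text
t 15.15 TCPs -245.2 tt 565.4 z 0.0905 Fs -5.1 [ 0.1 -5.2 -0.9] | lever edges [-232.3 -226.8 -220.7] 939 pos~ 17.5
```

Emit:
play_rows(commands=[-0.1,1,0,0,-0.1,0.8,0,0,-0.1,0.8,0,0,-0.1,0.8,0,0,0,0,0,0])

```text
t: 15.82
tcp_pos: [0.5928, -0.1624, 0.0904]
tcp_rot: [179.9, 0.0, -172.4]
force: [-0.1, 1.3, -0.8]
width: -0.003
gripper_force: 0.0
```

```bash
python3 -c "
from h import *
lev()"
```

```text
t 15.82 TCPs -239.9 tt 565.8 z 0.0904 Fs 1.3 [-0.1  1.3 -0.8] | lever edges [-222.4 -217.  -210.8] 954 pos~ 27.4
```

Click 2. Contact is expected at about −236, so I repeat for click 3.

Emit:
play_rows(commands=[-0.2,1.5,0,0,-0.2,1.5,0,0,-0.1,1,0,0,-0.1,1,0,0,-0.1,1,0,0,-0.1,1,0,0,-0.1,1,0,0,-0.1,1,0,0,0,0,0,0])

```text
t: 17.0
tcp_pos: [0.5919, -0.1562, 0.0906]
tcp_rot: [-179.8, -0.0, -172.6]
force: [-0.3, -7.2, -1.6]
width: -0.002
gripper_force: 3.2
```

```bash
python3 -c "
from h import *
lev()"
```

```text
t 17.0 TCPs -233.7 tt 565.7 z 0.0906 Fs -7.1 [-0.3 -7.2 -1.6] | lever edges [-220.8 -215.3 -209.1] 948 pos~ 29.0
```

Emit:
play_rows(commands=[-0.1,0.8,0,0,-0.1,0.8,0,0,-0.1,0.8,0,0,0,0,0,0])

```text
t: 17.55
tcp_pos: [0.5913, -0.1522, 0.0905]
tcp_rot: [-180.0, -0.0, -172.5]
force: [-0.8, -3.0, -0.7]
width: -0.0
gripper_force: 1.7
```

```bash
python3 -c "
from h import *
lev()"
```

```text
t 17.55 TCPs -229.7 tt 565.7 z 0.0905 Fs -2.9 [-0.8 -3.  -0.7] | lever edges [-216.8 -211.3 -205.2] 952 pos~ 33.0
```

Emit:
play_rows(commands=[-0.1,0.7,0,0,-0.1,0.7,0,0,-0.1,0.6,0,0,-0.1,0.6,0,0,0,0,0,0])

```text
t: 18.23
tcp_pos: [0.5911, -0.1486, 0.0904]
tcp_rot: [180.0, 0.0, -172.5]
force: [-0.8, -0.1, 0.0]
width: 0.001
gripper_force: 0.0
```

```bash
python3 -c "
from h import *
lev()"
```

```text
t 18.23 TCPs -226.0 tt 566.0 z 0.0904 Fs -0.0 [-0.8 -0.1  0. ] | lever edges [-208.4 -203.1 -196.8] 965 pos~ 41.4
```

Click 3 is reached with no contact. Now I retreat and lift.

Emit:
play_rows(commands=[0.7,-5,0,0,0.7,-5,0,0,0,0,20,0,0,0,40,0,0,0,50,0,0,0,50,0,-30,0,30,0,0,0,0,0,0,0,0,0])

```text
t: 19.4
tcp_pos: [0.5625, -0.1593, 0.2796]
tcp_rot: [180.0, -0.0, -172.5]
force: [-1.1, 0.9, -0.4]
width: 0.0
gripper_force: 0.0
```

```bash
python3 -c "
from h import *
s=monitor.state(); print(s['t'],s['tcp_pos'],s['force'].round(1))
f=grab('wrist'); c=cloud(f)*1000; q=c[130:250,150:500].reshape(-1,3); t=q[:,:2]@EX; ss=q[:,:2]@EY
m=(q[:,2]>107)&(q[:,2]<116)&(t>540)&(t<580)&(abs(ss+203)<40); print(m.sum(),np.percentile(ss[m],[2,50,98])+244)
cv2.imwrite('pics/w5.png',f['img'])"
```

```text
19.4 [ 0.56253022 -0.15925547  0.2796474 ] [-1.1  0.9 -0.4]
375 [35.86009375 41.55018392 47.61948945]
```

View pics/w5.png

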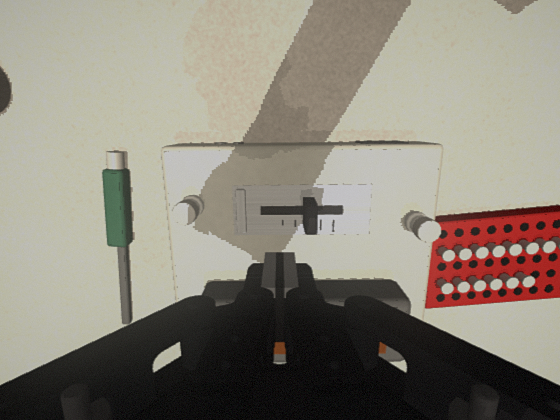

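The lever rests at (310,212), with two lines visible on each side, so it is on the third line (about 41.6 mm of travel). Both vials stand, and the robot touches nothing.

```bash
python3 -c "
from h import *
print(job_done())"
```

```text
the job is handed in; nothing more can be done
None
```

The lever was pushed gently to its home stop (about 5 N), then out click by click. It now rests in the third click, at about 41.6 mm by camera; the arm is clear and the job was handed in at about 19.4 s.

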